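# Feed the slicer carriage home along its fence with the push stick

## Robot

A 6-joint arm with a two-finger parallel gripper is mounted at the origin on a cart in front of the work surface, level with it; the furniture and walls round the work are solid. World frame = base frame: x ahead of the robot, y to its left, z up, the work surface at z = 0. Lengths are in m, angles in rad, forces in N, time in s.
With the tool pointing down it reaches from about 0.35 to 0.775 m from the base axis. Payload 7.3 kg.
Tool frame: the origin (TCP) lies midway between the tips of the shut fingers; the grasp point (between the pads) lies 19 mm behind it; z points along the fingers, x is the direction in which the jaws open and shut, and the axes are right-handed (so a half turn about z gives the same grasp; the last joint's range is limited). The gripper opens to 92 mm and grips with 3 to 60 N. Pads are 19 mm wide; open, the fingers measure 130 mm over their backs; the gripper's body (75 mm by 190 mm) begins 47 mm behind the grasp point.
Start: joints at [1.102, 0.342, 1.524, -0, 1.275, -0.146], TCP at [0.167, 0.498, 0.227] pointing down, gripper open.
Joint ranges: [-2.53, 2.53], [-0.77, 2.02], [0.04, 2.7], [-1, 4.14], [0.28, 2.66], [-3.11, 3.11]. Speed limits (rad/s): [2.57, 2.57, 3.14, 3.14, 3.14, 3.14].

## Interface

Orientations are given as a unit quaternion [x, y, z, w].
In Python, from plant import readout, imaging, robot gives the robot as it stands.
- The arm moves only by the tool servo_tool, never from a script. Its argument "plan" is a list that holds one entry, the list of rows, each a list of 4 numbers: the shift along the world's x, y, z in cm, then the turn about the world's z in rad. In form: [[[x, y, z, twist], ...]]. A call has exactly 8 rows; each row shifts and turns the commanded pose from where the row before left it; what a row does not reach is not made up. A row lasts 1/8 s, in which the tool goes at most 62.5 mm and 10.7 degrees, less where a joint would pass 70% of its speed; a pose out of reach is approached as far as the arm can. A call is refused whole if a number of a shift passes 6.25 or a number of a turn 0.188, either way. A call with a gripper value outside its range is refused whole. "fingers" is the finger opening in cm, from 0 to 9.18, set as the call begins (left out, the last holds). The fingers move at their own pace and stop on an object; "grip_force" is the grip in N (left out, the last holds). Time passes only in rows, so rows that do not move let the fingers close, or fill a call up. It gives the time, the measured TCP pose, the force and the opening at its end, in the units of the state.
- readout.get_obs(): the state, without advancing time (a new reading comes with each control period).
- imaging.grab_frame(name): name is "scene" or "top" or "wrist"; returns (picture, depth): 400x640x3 uint8, red, green, blue; 400x640 float32, m along the optical axis (not along the pixel's ray), 0 where there is no reading.
- imaging.camera_params(name): a dict with "intrinsics" (3x3 intrinsics, pixels), "extrinsics" (4x4, takes a point from camera to world coordinates). Camera axes: x right, y up, looking along -z (the intrinsics and any distortion apply to the point x, -y, -z); pixel columns grow to the right and rows downward; lengths in m; the calibration is good to about 2 mm. A picture is of the moment at which its call begins: read the wrist's pose just before it. camera_params takes no time and is no camera call; for the wrist camera it gives the pose at the moment of the call.
- robot.close_job(): hands the job in, once; it reports no verdict.
The state is a dict: "time_s": time; "joint_positions": joint angles; "qd": joint speeds; "tau": joint torques, N m; "eef_pos": TCP position; "orientation": TCP orientation; "wrist_force": force on the tool from outside, world axes, zero at the start; "moment": the same for the moment, N m; "finger_gap": finger opening in m.
Only numpy, scipy, OpenCV 4.12 (cv2) and the standard library are available. Lean on these libraries where they do the work, as an engineer would, in place of code of your own. Each camera call takes 0.05 s, during which the arm holds its last target. There are 200 camera calls.

## Task

Put the vegetable slicer away with its blade covered: take the forked push stick, first press the loose wooden carriage flush against the metal fence, and then feed it along the fence with the stick, always lightly pressed (about 5 N) and flush against it while it moves, until it is fully home in the end pocket and pressed for a moment firmly (6 N or so) on the end stop. Only the stick may touch the carriage, never the gripper; do not force the fence or its pocket (16 N would bend them), and do not disturb the things around. Finally lay the stick flat on the bare worktop, off the slicer board.

Things in the scene. Friction and masses are not known exactly. Their poses are not given: they have to be found in the camera images.
- board: Wooden slicer bed, fixed, 150 (x) x 360 (y) x 16 mm high, origin under its centre, y along it; smooth top at z = 16 mm with a flush steel blade near the +y end. A pale inlaid line crosses it at y = +10 mm: before the carriage's front (+y) end passes this line the carriage must be flush with the fence, and from there on stay so (within 4 mm at both ends).
- fence: Rigid aluminium rail fixed on the bed's far side, 345 x 14 mm, 32 mm above the bed, two black knobs on top (12 mm). Origin: mid length of its guiding face (towards the robot), level with the bed's top. +y along it = feed direction (robot's left), +x into the rail: the face is x = 0. Up to 0.03 rad skew to the bed. At most 16 N in all may act on rail and pocket.
- pocket: Rigid L-shaped aluminium end pocket on the fence, 30 mm high, same frame as the fence. End stop across the feed: face at y = +165 mm; press the carriage on it with over 4 N. Keeper: wall 12 mm thick parallel to the fence, y = +120 to +165 mm, inner face x = -75 mm, so 5 mm of play; a carriage that is off the fence or skew runs into its end.
- carriage: Loose pale wooden frame, open above and below, 70 (x) x 90 (y) x 45 mm high, 9 mm walls, 0.28 to 0.56 kg, origin under its centre. Stands on the bed's -y end, 10 to 25 mm off the fence, up to 0.12 rad skew. +y = front, +x side goes to the fence. Home: origin at x = -35, y = +120 mm in the fence's frame.
- guide_front (a point): Front end of the carriage's fence-side face, 20 mm above its underside; flush means x = 0 in the fence's frame.
- guide_rear (a point): Rear end of the carriage's fence-side face, 20 mm above its underside.
- push_corner (a point): The carriage's rear corner on the robot's side (rear face and near face meet), 20 mm above its underside: the notch of the stick fits over it.
- push_stick: Loose dark wooden stick lying in front of the board, 0.12 kg: bar 22 mm wide, 28 mm high, x = -102 to +109 mm, origin under its middle, balance near x = +16 mm. At +x a fork of two 8 mm prongs, 45 degrees to either side, makes a right-angled notch; prong ends at x = 136, y = +-31 mm. At 45 degrees to the fence it fits the carriage's rear corner; square to a face both prong ends touch.
- notch (a point): Apex of the stick's notch, 110 mm ahead of the stick's origin, at half height (14 mm).
- jar: Bystander: lidded glass jar, 59 x 91 mm high, right of the board.
- tablespoon: Bystander: steel tablespoon, 188 mm, front left.
- lemon: Bystander: lemon, 72 mm, front left.
- peeler: Bystander: white peeler, 170 mm, front right.
- milk_jug: Bystander: steel jug, 77 x 112 x 84 mm, left.

How it is judged:
On the way, in this order (a step that is already met when the one before it is completed fails the run):
1. the carriage is pressed flush against the fence with the stick, before its front end passes the inlaid line (contact force between push_stick and carriage above 1 N and contact force between carriage and fence above 1 N and x of each of guide_front, guide_rear in the frame of fence above -0.003 m and y of carriage in the frame of fence below -0.04 m), for 0.1 s.
2. the stick presses the carriage, flush with the fence, against the end stop (contact force between push_stick and carriage above 1 N and contact force between carriage and pocket above 4 N and y of carriage in the frame of fence above 0.116 m and x of each of guide_front, guide_rear in the frame of fence above -0.004 m), for 0.1 s.
At the end, for the whole second after the job is handed in: The carriage is at rest in the end pocket, its front within 4 mm of the end stop and its side within 4 mm of the fence at both ends; the stick lies flat on the worktop, off the board and the carriage, at rest (y of carriage in the frame of fence above 0.116 m and x of each of guide_front, guide_rear in the frame of fence above -0.004 m and linear speed of each of carriage, push_stick below 0.01 m/s and angle between carriage's own z axis and vertical below 0.03 rad and height (world z) of push_stick below 0.008 m and angle between push_stick's own z axis and vertical below 0.1 rad and contact force between push_stick and board below 0.1 N and contact force between push_stick and carriage below 0.1 N); the robot touches nothing.
It fails at once if the carriage, its front past the inlaid line, stands off the fence by more than 4 mm at either end (y of carriage in the frame of fence above -0.03 m and x of any of guide_front, guide_rear in the frame of fence below -0.004 m).
It fails at once if the carriage, its front past the inlaid line, is moved on while it is not pressed on the fence (y of carriage in the frame of fence between -0.03 and 0.112 m and linear speed of carriage above 0.01 m/s and contact force between carriage and fence below 0.5 N).
It fails at once if the fence with its pocket is loaded with more than 16 N (contact force between fence and anything else above 16 N).
It fails at once if the gripper or arm touches the carriage, or the carriage is tipped or lifted (contact force between any of the fingers, the arm and carriage above 0.3 N or angle between carriage's own z axis and vertical above 0.12 rad or height (world z) of carriage above 0.026 m).
It fails at once if a bystander is pushed away by more than 20 mm (distance of any of jar, tablespoon, lemon, peeler, milk_jug from where it was at the start of the episode above 0.02 m).
It also fails if it takes over 72 s, if anything falls off the work surface, if the arm or the gripper's body presses on something with over 40 N, if the wrist force passes 120 N, or if a joint passes its speed limit or range.

## Working session

There is one attempt and no reset: what is moved stays moved. The work goes in short steps, Python scripts to look and compute and a tool call to move; the robot and the scene stay as the last step left them, time stands still between calls to the robot, and variables do not carry over. Pictures are saved under pics/ and viewed, about 8 in all and at most 12, crops included, and the job is handed in when it is done.

Besides the shell and the picture viewer there is one more tool, called after "Request:" as name([rows], argument=value, ...), one row to a line, values as JSON. servo_tool: Moves the arm, as the interface text tells. Its arguments: {"type":"object","properties":{"plan":{"type":"array"},"fingers":{"type":"number"},"grip_force":{"type":"number"}},"required":["plan"]}

```bash
mkdir -p pics; ls; python3 - <<'E'
from plant import readout, imaging
import cv2,numpy as np
print(readout.get_obs())
for n in("top","scene"):
    p,d=imaging.grab_frame(n); cv2.imwrite(f"pics/{n}0.png",p[:,:,::-1]); np.save(f"pics/{n}0.npy",d)
    c=imaging.camera_params(n); print(n,c)
E
```

```text
pics
{'time_s': 0.0, 'joint_positions': array([ 1.10201333e+00,  3.42727525e-01,  1.52502267e+00,  1.03475528e-05,
        1.27539846e+00, -1.45998147e-01]), 'qd': array([ 0.00051822, -0.00083965,  0.00138859,  0.00017803, -0.00185618,
       -0.00126187]), 'tau': array([ 3.38709706e-04, -4.31247282e+01, -2.44213307e+01,  7.18036084e-02,
        5.60969696e-02, -1.34590896e-04]), 'eef_pos': array([0.16632249, 0.49752571, 0.2260405 ]), 'orientation': array([ 8.11545094e-01,  5.84289274e-01, -6.93075766e-04,  3.53496229e-04]), 'wrist_force': array([ 0.81665891,  0.17285698, -0.27440158]), 'moment': array([9.73404076e-05, 2.87181448e-02, 8.06568692e-03]), 'finger_gap': 0.09166954091288904}
top {'intrinsics': array([[373.33484618,   0.        , 317.56402344],
       [  0.        , 373.33484618, 198.30970139],
       [  0.        ,   0.        ,   1.        ]]), 'extrinsics': array([[ 0.00992954,  0.99394113, -0.10946432,  0.45859995],
       [-0.99975395,  0.00769646, -0.02080377,  0.04321012],
       [-0.01983523,  0.10964396,  0.993773  ,  1.26106527],
       [ 0.        ,  0.        ,  0.        ,  1.        ]])}
scene {'intrinsics': array([[499.8506389 ,   0.        , 318.3922385 ],
       [  0.        , 499.8506389 , 208.44290484],
       [  0.        ,   0.        ,   1.        ]]), 'extrinsics': array([[ 0.90498438,  0.22862332, -0.3587961 , -0.02843012],
       [-0.42539448,  0.47329001, -0.77138584, -1.2602291 ],
       [-0.00654218,  0.85072202,  0.52557516,  0.96854841],
       [ 0.        ,  0.        ,  0.        ,  1.        ]])}
```

View pics/top0.png

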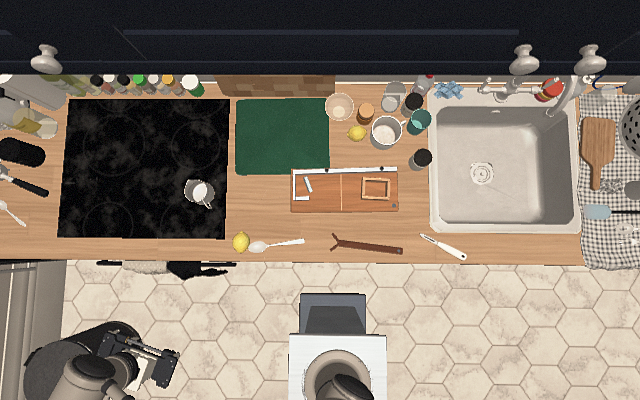

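View pics/scene0.png

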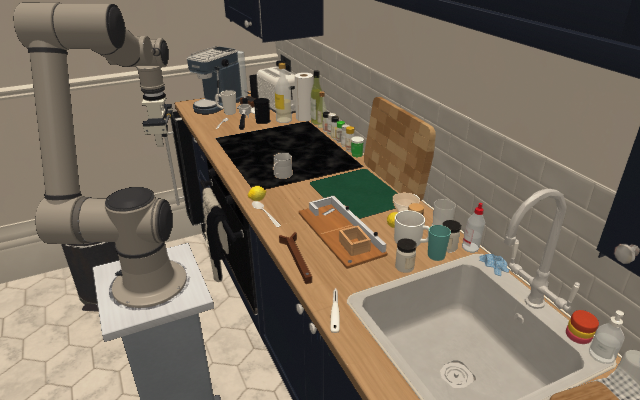

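The top view shows the board (cols 291–398, rows 168–212), with the fence on its far side. The carriage is at about (376,188) and the pocket at the left end. The stick runs from its fork at (333,242) to its tail at (402,250). The spoon and lemon are left of it, the peeler right.

```bash
cat > h.py <<'E'
from plant import readout, imaging
import cv2,numpy as np
def ray(c,uv,z):
    K,T=c["intrinsics"],c["extrinsics"]
    uv=np.atleast_2d(np.array(uv,float))
    d=np.c_[(uv[:,0]-K[0,2])/K[0,0],-(uv[:,1]-K[1,2])/K[1,1],-np.ones(len(uv))]@T[:3,:3].T
    o=T[:3,3]; return o+d*((z-o[2])/d[:,2])[:,None]
def yaw(q):
    x,y,z,w=q; return np.arctan2(2*(x*y+z*w),1-2*(y*y+z*z))
def snap(n,f):
    c=imaging.camera_params(n); p,d=imaging.grab_frame(n)
    cv2.imwrite(f"pics/{f}.png",p[:,:,::-1]); np.savez(f"pics/{f}.npz",K=c["intrinsics"],T=c["extrinsics"],d=d,p=p)
    return c,p,d
def load(f):
    z=np.load(f"pics/{f}.npz"); return dict(intrinsics=z["K"],extrinsics=z["T"]),z["p"],z["d"]
E
python3 - <<'E'
from h import *
c=imaging.camera_params("top")
np.set_printoptions(precision=4,suppress=True)
print("stick",ray(c,[[402,250],[338,243],[331,237],[333,250]],.028)[:,:2])
print("board near corners",ray(c,[[291,212],[398,212]],.016)[:,:2])
print("fence top",ray(c,[[292,169],[396,169]],.048)[:,:2])
print("carr",ray(c,[[363,178],[389,179],[389,199],[362,198]],.061)[:,:2])
print("lem spoon peel jar",ray(c,[[241,242],[304,240],[420,235],[466,257],[422,158]],.01)[:,:2])
w=imaging.camera_params("wrist"); o=readout.get_obs(); print(w,o["eef_pos"],yaw(o["orientation"]))
E
```

```text
stick [[ 0.4271 -0.2079]
 [ 0.4476  0.0006]
 [ 0.467   0.0236]
 [ 0.4247  0.0168]]
board near corners [[ 0.549   0.1577]
 [ 0.552  -0.1989]]
fence top [[ 0.689   0.154 ]
 [ 0.6911 -0.1881]]
carr [[ 0.6583 -0.0785]
 [ 0.6555 -0.1626]
 [ 0.5903 -0.1619]
 [ 0.5929 -0.0751]]
lem spoon peel jar [[ 0.4475  0.3239]
 [ 0.4562  0.1132]
 [ 0.4766 -0.2717]
 [ 0.406  -0.4208]
 [ 0.7368 -0.2837]]
{'intrinsics': array([[300.3815,   0.    , 323.0099],
       [  0.    , 300.3815, 200.0053],
       [  0.    ,   0.    ,   1.    ]]), 'extrinsics': array([[ 0.3172, -0.9035, -0.2883,  0.0875],
       [ 0.9484,  0.3012,  0.0995,  0.5236],
       [-0.0031, -0.3049,  0.9524,  0.384 ],
       [ 0.    ,  0.    ,  0.    ,  1.    ]])} [0.1664 0.4976 0.2261] 1.2479758667786276
```

Request:
servo_tool([
  [[2.5,-4.4,0,-0.168],[2.5,-4.4,0,-0.168],[2.5,-4.4,0,-0.168],[2.5,-4.4,0,-0.168],[2.5,-4.4,0,-0.168],[2.5,-4.4,0,-0.168],[2.5,-4.4,0,-0.168],[2.5,-4.4,0,-0.168]],
], fingers=5.5)

```text
time_s: 1.1
eef_pos: [0.367, 0.1444, 0.2267]
orientation: [0.999, -0.051, 0.0, -0.0]
wrist_force: [0.2, 0.8, 0.6]
finger_gap: 0.0549
```

Request:
servo_tool([
  [[1.2,-4,0,0],[1.2,-4,0,0],[1.2,-4,0,0],[1.2,-4,0,0],[1.2,-4,0,0],[1.2,-3.6,0,0],[0,0,0,0],[0,0,0,0]],
])

```text
time_s: 2.1
eef_pos: [0.438, -0.0896, 0.2264]
orientation: [0.999, -0.048, -0.001, -0.0]
wrist_force: [0.7, 0.2, 0.2]
finger_gap: 0.0547
```

```bash
python3 - <<'E'
from h import *
o=readout.get_obs();print(o["time_s"],o["eef_pos"],yaw(o["orientation"]),o["wrist_force"])
snap("wrist","w1")
E
```

```text
2.1 [ 0.43801805 -0.08955773  0.2263523 ] -0.09637177869414017 [0.74168155 0.2483555  0.19785872]
```

View pics/w1.png

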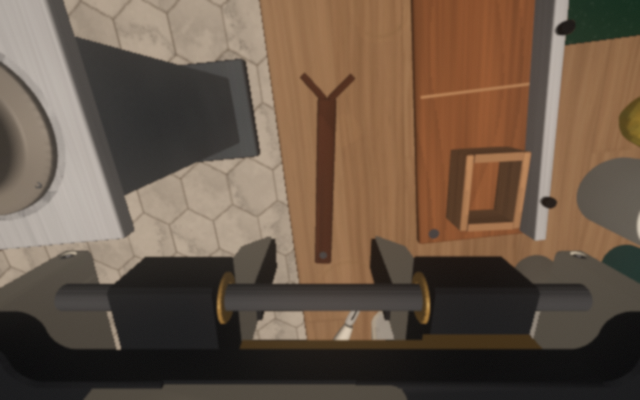

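The wrist view shows the stick (tail at (323,262), prong ends at (303,76) and (353,77)), the carriage with its top outer corners at about (468,155)–(528,232), the inlaid line at row ~92, and the fence with its top/face edge running from (553,0) to (537,238).

```bash
python3 - <<'E'
from h import *
np.set_printoptions(precision=4,suppress=True)
c,p,d=load("w1")
g=cv2.cvtColor(p,cv2.COLOR_RGB2GRAY)
hsv=cv2.cvtColor(p,cv2.COLOR_RGB2HSV)
m=np.zeros(g.shape,np.uint8); m[60:275,290:370]=(g[60:275,290:370]<75)*255
cs,_=cv2.findContours(m,0,1); k=max(cs,key=cv2.contourArea)[:,0].astype(float)
w=ray(c,k,.028)[:,:2]
bar=w[(w[:,1]<-0.02)]; 
v=np.linalg.svd(bar-bar.mean(0))[2][0]; v*=np.sign(v[1]); n=np.array([-v[1],v[0]])
s=w@v; t=w@n; tb=bar@n
print("stick heading",np.arctan2(v[1],v[0]),"len",np.ptp(s),"width",np.ptp(tb))
mid=(tb.max()+tb.min())/2; orig=v*(s.min()+.102)+n*mid
print("origin by tail",orig,"by fork",v*(s.max()-.136)+n*mid,"prongs t",t.min()-mid,t.max()-mid)
for r in (20,60,100,130,190,232): print(r,g[r,515:575])
# carriage: saturation/lightness
for r in (165,190,215): print(r,p[r,440:545,0])
E
```

```text
stick heading 1.450248907019395 len 0.23217146674258787 width 0.02091694552144535
origin by tail [ 0.4374 -0.107 ] by fork [ 0.4367 -0.1128] prongs t -0.028405080014343387 0.02894179594983809
20 [ 85  86  89  91  92  90  90  91  90  89  88  89  90  92  92  90  91  88
  84  77  72  71  73  73  74  73  72  72  74  73  76  74  72  72  73  74
  81 101 128 155 168 175 175 173 173 171 167 159 148 134 118  93  65  42
  34  32  34  37  41  42]
60 [ 93  94  92  89  87  85  84  84  87  90  92  91  92  91  92  87  81  76
  75  75  75  75  76  75  76  77  77  78  77  77  77  77  79  89 113 143
 165 176 178 177 176 177 176 176 175 173 166 150 129 113 111 113 113 115
 115 116 115 113 112 109]
100 [ 89  89  87  86  87  90  92  92  91  92  93  92  89  84  78  76  76  76
  76  77  77  78  79  79  81  79  80  80  81  85 101 130 155 172 178 177
 176 178 179 179 177 175 169 155 133 119 117 117 116 114 114 114 113 112
 111 111 110 111 110 109]
130 [ 92  94  95  96  94  92  92  91  91  89  86  81  78  76  76  77  77  78
  78  78  79  81  80  81  81  81  81  92 116 144 165 175 175 174 176 179
 179 177 176 
[... 1176 characters left out ...]
6 147 147 145 145 146 145 144 144 145 146 146 144 141 138 137
 133 116  94  82  82  85  85  85  86  86  85  83  80  79  81  83  86  86
  85  85  85  85  93 112 137 156 165 170 172 172 159 130  97  83  81  80
  81  83  83  84  83  83  85  97 122 150 170 177 179 178 180]
215 [134 131 130 128 124 113  94  84  83  85  86  85  83  83  83  84  86  85
  87  91 108 133 156 166 168 168 164 150 122  94  82  80  81  81  81  81
  80  80  81  80  80  80  80  80  81  80  80  81  79  80  81  81  79  80
  80  80  80  79  79  79  79  80  80  79  81  82  83  84  85  86  87  87
  90 106 130 152 163 165 164 161 149 124  95  80  79  79  80  80  81  80
  82  82  82  82  85  97 124 153 172 179 179 179 179 178 177]
```

```bash
python3 - <<'E'
from h import *
np.set_printoptions(precision=4,suppress=True)
c,p,d=load("w1")
f=ray(c,[[553,20],[549.4,60],[545.8,100],[543.3,130],[538.3,190],[534.8,232]],.048)[:,:2]
print("fence",f,np.polyfit(f[:,1],f[:,0],1))
b=ray(c,[[533.5,20],[531,60],[528,100],[525.8,130]],.016)[:,:2]; print("fence base",b,np.polyfit(b[:,1],b[:,0],1))
print("near carr",ray(c,[[465.5,165],[463,190],[461,215]],.061)[:,:2]); print("far",ray(c,[[529.5,165],[525,190],[521.5,215]],.061)[:,:2])
g=cv2.cvtColor(p,cv2.COLOR_RGB2GRAY).astype(int)
for x in (430,450,470,490,510): print(x, ray(c,[[x,80+g[80:105,x].argmax()]],.016)[0,:2])
r=p[:,:,0].astype(int)
for x in (480,490,500,510):
    print(x, r[145:165,x], r[220:245,x])
# board near edge/rear edge
for row in (20,60,150): print(row, r[row,405:428])
print([list(r[232:252,x]) for x in (450,480,510)])
E
```

```text
fence [[ 0.6783  0.0485]
 [ 0.6796  0.0123]
 [ 0.681  -0.0268]
 [ 0.6823 -0.0582]
 [ 0.6852 -0.1269]
 [ 0.6875 -0.1804]] [-0.0403  0.6801]
fence base [[ 0.6795  0.0559]
 [ 0.6813  0.0161]
 [ 0.6827 -0.0266]
 [ 0.6839 -0.061 ]] [-0.0376  0.6817]
near carr [[ 0.5937 -0.0859]
 [ 0.5923 -0.1142]
 [ 0.5914 -0.1441]]
far [[ 0.663  -0.0926]
 [ 0.6612 -0.1208]
 [ 0.6604 -0.1507]]
430 [ 0.5695 -0.0113]
450 [ 0.5924 -0.0102]
470 [ 0.6152 -0.0102]
490 [ 0.6379 -0.0092]
510 [ 0.6605 -0.0092]
480 [144 137 120  97  85  81  80  81  99 131 158 166 168 168 168 168 165 156
 147 141] [ 74  77  89 117 147 161 166 167 166 164 159 151 145 145 143 142 139 136
 137 139 141 141 141 141 141]
490 [135 123 104  88  83  80  80  89 116 145 162 168 167 168 168 167 163 157
 152 150] [ 75  80 101 133 157 165 166 166 166 160 149 138 134 134 134 130 131 137
 140 141 141 141 141 140 139]
500 [135 119  97  86  81  79  82 101 134 159 167 168 167 167 167 160 137 109
  93  89] [ 76  87 116 145 162 166 167 167 163 156 142 135 132 130 129 128 132 136
 137 136 136 136 136 136 136]
510 [122 114  99  86  80  80  90 117 147 163 
[... 646 characters left out ...]
148), np.int64(147), np.int64(148), np.int64(148), np.int64(147), np.int64(148), np.int64(147)], [np.int64(145), np.int64(145), np.int64(143), np.int64(142), np.int64(139), np.int64(136), np.int64(137), np.int64(139), np.int64(141), np.int64(141), np.int64(141), np.int64(141), np.int64(141), np.int64(141), np.int64(139), np.int64(140), np.int64(140), np.int64(139), np.int64(138), np.int64(139)], [np.int64(138), np.int64(135), np.int64(135), np.int64(140), np.int64(143), np.int64(142), np.int64(143), np.int64(143), np.int64(144), np.int64(143), np.int64(143), np.int64(144), np.int64(142), np.int64(143), np.int64(142), np.int64(142), np.int64(141), np.int64(141), np.int64(142), np.int64(142)]]
```

```bash
python3 - <<'E'
from h import *
np.set_printoptions(precision=4,suppress=True)
c=imaging.camera_params("top"); p=cv2.imread("pics/top0.png"); g=cv2.cvtColor(p,6).astype(float)
for x in (300,320,345,370,390): print(x,g[162:182,x].astype(int),g[205:216,x].astype(int))
def edge(x,r0,r1,s):
    col=g[r0:r1,x]; dd=np.maximum(s*np.diff(col),0); return r0+.5+(dd*np.arange(len(dd))).sum()/dd.sum()
E
```

```text
300 [ 74  74  72  71  73  70  81 161 255 241 246 237  95 125 133 137 142 145
 140 140] [129 133 137 139 139 132 122 111 180 169 161]
320 [ 68  72  77  75  74  63 140 255 245 250 255  75 123 142 140 141 142 135
 129 143] [142 144 138 138 132 126 123 120 183 173 166]
345 [167 169 165 164 156 174 231 245 250 255 113 113 141 136 134 130 137 138
 137 143] [141 139 133 142 146 138 116 117 172 173 163]
370 [169 170 170 167 156 180 244 243 248 164 102 119 133 138 131 119 210 202
  62  96] [146 148 141 141 144 138 119 133 174 166 156]
390 [173 170 168 149 138 247 237 245 254  95 121 141 143 145 140 136 132 114
 144 166] [146 140 132 144 146 135 105 170 164 162 165]
```

```bash
python3 - <<'E'
import cv2
p=cv2.imread("pics/top0.png")[155:260,270:430]
cv2.imwrite("pics/crop1.png",cv2.resize(p,None,fx=5,fy=5,interpolation=2))
E
```

```text
(no output)
```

View pics/crop1.png

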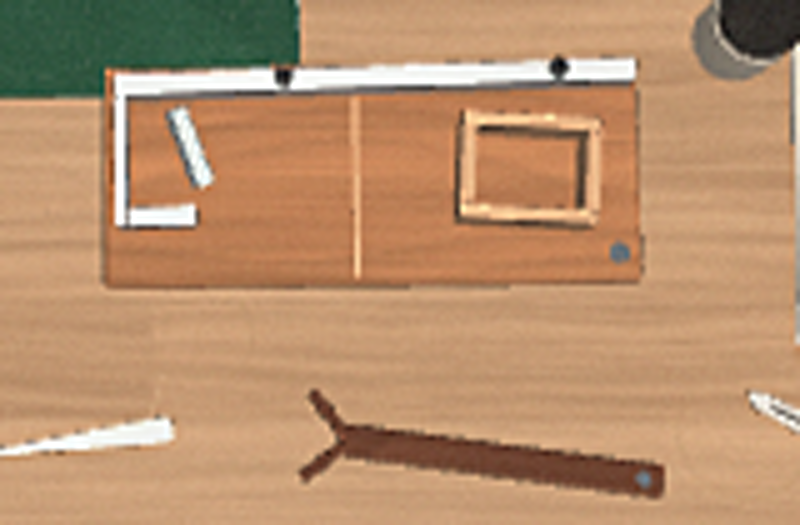

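Request:
servo_tool([
  [[0.15,0,-4,-0.022],[0,0,-4,0],[0,0,-4,0],[0,0,-4,0],[0,0,-3,0],[0,0,-2,0],[0,0,-1.2,0],[0,0,0,0]],
])

```text
time_s: 3.15
eef_pos: [0.4397, -0.0894, 0.0045]
orientation: [0.998, -0.058, -0.0, -0.0]
wrist_force: [0.2, 0.2, 0.5]
finger_gap: 0.055
```

Request:
servo_tool([
  [[0,0,0,0],[0,0,0,0],[0,0,0,0],[0,0,0,0],[0,0,0,0],[0,0,0,0],[0,0,0,0],[0,0,0,0]],
], fingers=1.5, grip_force=45)

```text
time_s: 4.15
eef_pos: [0.4402, -0.0902, 0.005]
orientation: [0.998, -0.059, 0.0, 0.0]
wrist_force: [-1.6, -0.6, 6.0]
finger_gap: 0.0215
```

Request:
servo_tool([
  [[0,0,3,0],[0,0,4,0],[0,-0.6,2.5,-0.178],[0,-0.6,0,-0.178],[0,-0.6,0,-0.178],[0,-0.6,0,-0.178],[0,-0.6,0,-0.178],[0,-0.6,0,-0.178]],
])

```text
time_s: 5.15
eef_pos: [0.4397, -0.1261, 0.0993]
orientation: [0.828, -0.561, -0.0, 0.0]
wrist_force: [0.1, 0.4, -1.5]
finger_gap: 0.0214
```

Request:
servo_tool([
  [[0,0,0,-0.178],[0.5,0,0,-0.167],[0.5,0,0,0],[0,0,0,0],[0,0,0,0],[0,0,0,0],[0,0,0,0],[0,0,0,0]],
])

```text
time_s: 6.15
eef_pos: [0.45, -0.1261, 0.0998]
orientation: [0.721, -0.693, 0.0, 0.0]
wrist_force: [-1.0, 0.8, -1.0]
finger_gap: 0.0216
```

```bash
python3 - <<'E'
from h import *
o=readout.get_obs();print(o["time_s"],o["eef_pos"],yaw(o["orientation"]),o["wrist_force"],o["moment"])
snap("wrist","w2")
E
```

```text
6.15 [ 0.45000312 -0.12607187  0.09978307] -1.5307275869286365 [-1.00543941  0.82367387 -1.03367874] [-0.05054097  0.16066322  0.00405072]
```

View pics/w2.png

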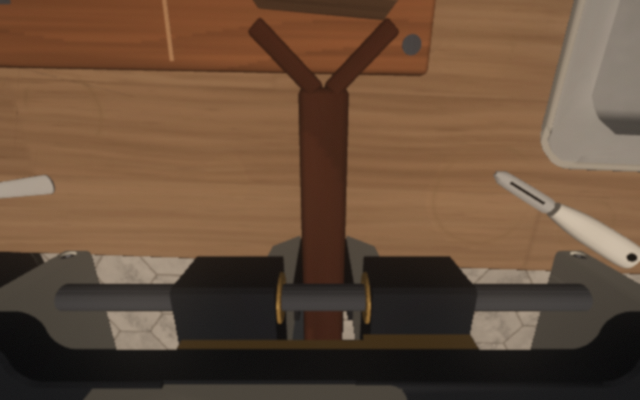

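The stick is held straight ahead, with prong ends at about (255,22) and (392,22) and the apex at (322,88). The carriage's near wall is at the upper edge.

```bash
python3 - <<'E'
from h import *
np.set_printoptions(precision=4,suppress=True)
c,p,d=load("w2"); T=np.array([.45,-.1261])
w=ray(c,[[249,28],[263,17],[384,18],[398,27],[323,82],[303,95],[345,95],[302,200],[346,200]],.1228)[:,:2]; print(w, w-T)
E
```

```text
[[ 0.5605 -0.0929]
 [ 0.5646 -0.0986]
 [ 0.5661 -0.1463]
 [ 0.5632 -0.1522]
 [ 0.5416 -0.1232]
 [ 0.5362 -0.1149]
 [ 0.5369 -0.1327]
 [ 0.4894 -0.1153]
 [ 0.4902 -0.1361]] [[ 0.1105  0.0332]
 [ 0.1146  0.0275]
 [ 0.1161 -0.0202]
 [ 0.1132 -0.0261]
 [ 0.0916  0.0029]
 [ 0.0862  0.0112]
 [ 0.0869 -0.0066]
 [ 0.0394  0.0108]
 [ 0.0402 -0.01  ]]
```

Request:
servo_tool([
  [[0,0,-3,0],[0.5,0,-3,0],[0.5,0,-1.1,0],[0.5,0,-0.4,0],[0.5,0,0,0],[0,0,0,0],[0,0,0,0],[0,0,0,0]],
])

```text
time_s: 7.2
eef_pos: [0.47, -0.1261, 0.025]
orientation: [0.721, -0.693, 0.0, -0.0]
wrist_force: [0.4, 0.1, -1.0]
finger_gap: 0.0217
```

Request:
servo_tool([
  [[0.3,0,0,0],[0.4,0,0,0],[0.4,0,0,0],[0.4,0,0,0],[0.4,0,0,0],[0.4,0,0,0],[0.2,0,0,0],[0,0,0,0]],
])

```text
time_s: 8.2
eef_pos: [0.4954, -0.1261, 0.0247]
orientation: [0.721, -0.693, 0.0, -0.0]
wrist_force: [-0.6, 0.2, -1.5]
finger_gap: 0.0217
```

Request:
servo_tool([
  [[0.1,0,0,0],[0.1,0,0,0],[0.1,0,0,0],[0.1,0,0,0],[0.05,0,0,0],[0,0,0,0],[0,0,0,0],[0,0,0,0]],
])

```text
time_s: 9.2
eef_pos: [0.4995, -0.1261, 0.0247]
orientation: [0.721, -0.693, 0.0, 0.0]
wrist_force: [-2.0, 0.1, -1.2]
finger_gap: 0.0219
```

Request:
servo_tool([
  [[0.05,0,0,0],[0.05,0,0,0],[0.05,0,0,0],[0,0,0,0],[0,0,0,0],[0,0,0,0],[0,0,0,0],[0,0,0,0]],
])

```text
time_s: 10.2
eef_pos: [0.4997, -0.1259, 0.0245]
orientation: [0.721, -0.693, -0.001, 0.001]
wrist_force: [-7.3, -0.2, 0.8]
finger_gap: 0.0219
```

Request:
servo_tool([
  [[-1,0,0,0],[-2,0,0,0],[-1,-1,4,0],[0,-2,4.5,0.157],[1,-2,0,0.157],[1,-2,0,0.157],[1,-2,0,0.157],[1,-2,0,0.157]],
])

```text
time_s: 11.2
eef_pos: [0.5015, -0.2369, 0.1099]
orientation: [0.932, -0.362, 0.001, 0.0]
wrist_force: [-0.4, 0.1, -0.8]
finger_gap: 0.0221
```

Request:
servo_tool([
  [[1,-1,0,0],[1,0,0,0],[0,0,0,0],[0,0,0,0],[0,0,0,0],[0,0,0,0],[0,0,0,0],[0,0,0,0]],
])

```text
time_s: 12.2
eef_pos: [0.521, -0.2461, 0.1098]
orientation: [0.931, -0.364, 0.0, 0.0]
wrist_force: [-0.0, 0.8, -1.4]
finger_gap: 0.0217
```

```bash
python3 - <<'E'
from h import *
o=readout.get_obs();print(o["time_s"],o["eef_pos"],yaw(o["orientation"]),o["wrist_force"],o["moment"])
snap("wrist","w3")
E
```

```text
12.2 [ 0.5209927  -0.24610737  0.10976824] -0.7460687123863237 [-0.02450965  0.75117843 -1.39333847] [-0.08024415  0.13648677 -0.0219344 ]
```

View pics/w3.png

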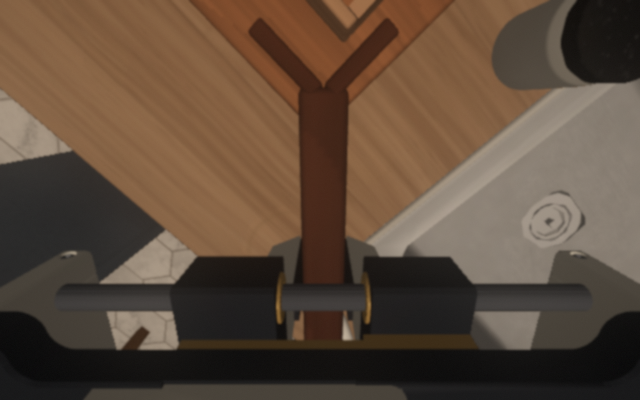

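The corner shows at about (345,38), ahead and slightly right of the notch (322,85). The jar at upper right is clear.

```bash
python3 - <<'E'
from h import *
np.set_printoptions(precision=4,suppress=True)
c,p,d=load("w3"); q=cv2.resize(p[0:100,270:430,::-1],None,fx=5,fy=5,interpolation=2); cv2.imwrite("pics/crop3.png",q)
print(ray(c,[[345,26]],.061),ray(c,[[345,39]],.016), ray(c,[[323,82]],.1328))
E
```

```text
[[ 0.6176 -0.1619  0.061 ]] [[ 0.6206 -0.1632  0.016 ]] [[ 0.5832 -0.1794  0.1328]]
```

View pics/crop3.png

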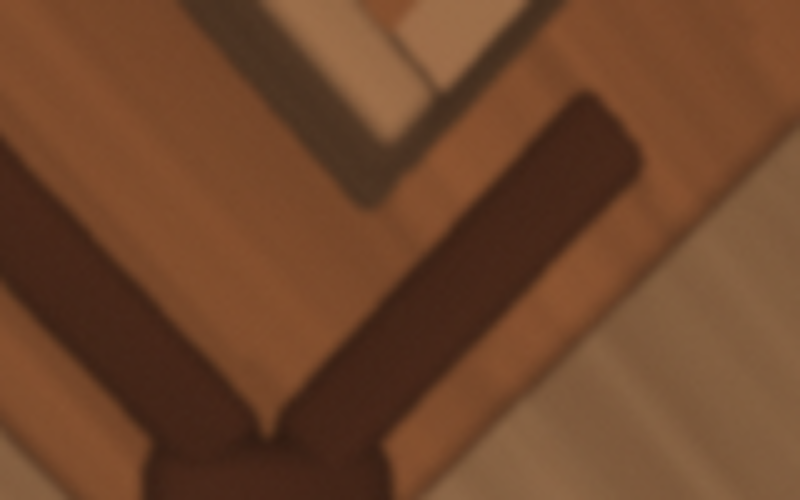

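```bash
python3 - <<'E'
from h import *
c,p,d=load("w3"); print(ray(c,[[347.4,29]],.061),ray(c,[[344,41]],.016), ray(c,[[323.6,87]],.1328))
E
```

```text
[[ 0.61762571 -0.16410272  0.061     ]] [[ 0.6191833 -0.1637273  0.016    ]] [[ 0.5820517 -0.1810102  0.1328   ]]
```

Request:
servo_tool([
  [[1,0,-2,0],[1,0,-3,0],[0.1,0.1,-2.4,0],[0,0,-1.1,0],[0,0,0,0],[0.4,0.3,0,0],[0.4,0.4,0,0],[0,0,0,0]],
])

```text
time_s: 13.25
eef_pos: [0.5507, -0.2378, 0.0254]
orientation: [0.931, -0.364, 0.001, 0.0]
wrist_force: [-0.6, 0.7, -1.4]
finger_gap: 0.0219
```

Request:
servo_tool([
  [[0.3,0.3,0,0],[0.2,0.1,0,0],[0.1,0,0,0],[0.1,0,0,0],[0.05,0,0,0],[0.05,0,0,0],[0,0,0,0],[0,0,0,0]],
])

```text
time_s: 14.25
eef_pos: [0.5564, -0.2343, 0.0245]
orientation: [0.931, -0.364, -0.002, 0.0]
wrist_force: [-6.1, -2.8, 1.8]
finger_gap: 0.0217
```

Request:
servo_tool([
  [[0,0.1,0,0],[-0.01,0.2,0,0],[-0.01,0.2,0,0],[-0.01,0.2,0,0],[-0.01,0.2,0,0],[-0.01,0.2,0,0],[-0.01,0.2,0,0],[-0.01,0.2,0,0]],
])

```text
time_s: 15.25
eef_pos: [0.5555, -0.2201, 0.0242]
orientation: [0.931, -0.364, -0.002, 0.001]
wrist_force: [-6.0, -5.3, -0.9]
finger_gap: 0.0217
```

Request:
servo_tool([
  [[-0.01,0.3,0,0],[-0.01,0.3,0,0],[-0.015,0.3,0,0],[-0.01,0.3,0,0],[-0.015,0.3,0,0],[-0.01,0.3,0,0],[-0.015,0.3,0,0],[-0.01,0.3,0,0]],
])

```text
time_s: 16.25
eef_pos: [0.5546, -0.196, 0.0242]
orientation: [0.931, -0.364, -0.002, 0.001]
wrist_force: [-6.9, -4.9, -1.3]
finger_gap: 0.0217
```

Request:
servo_tool([
  [[-0.015,0.3,0,0],[-0.015,0.3,0,0],[-0.015,0.3,0,0],[-0.015,0.3,0,0],[-0.015,0.3,0,0],[-0.015,0.3,0,0],[-0.015,0.3,0,0],[-0.01,0.3,0,0]],
])

```text
time_s: 17.25
eef_pos: [0.5536, -0.1718, 0.0242]
orientation: [0.931, -0.364, -0.001, 0.001]
wrist_force: [-5.3, -5.0, -1.2]
finger_gap: 0.0214
```

Request:
servo_tool([
  [[-0.01,0.3,0,0],[-0.015,0.3,0,0],[-0.01,0.3,0,0],[-0.015,0.3,0,0],[-0.01,0.3,0,0],[-0.015,0.3,0,0],[-0.01,0.3,0,0],[-0.01,0.3,0,0]],
])

```text
time_s: 18.25
eef_pos: [0.5526, -0.1478, 0.0242]
orientation: [0.931, -0.364, -0.002, 0.001]
wrist_force: [-7.0, -4.9, -0.4]
finger_gap: 0.022
```

Request:
servo_tool([
  [[-0.015,0.3,0,0],[-0.015,0.3,0,0],[-0.015,0.3,0,0],[-0.015,0.3,0,0],[-0.01,0.3,0,0],[-0.015,0.3,0,0],[-0.01,0.3,0,0],[-0.01,0.3,0,0]],
])

```text
time_s: 19.25
eef_pos: [0.5516, -0.1236, 0.0242]
orientation: [0.931, -0.364, -0.002, 0.001]
wrist_force: [-5.2, -3.9, -1.6]
finger_gap: 0.0219
```

Request:
servo_tool([
  [[-0.01,0.3,0,0],[-0.015,0.3,0,0],[-0.01,0.3,0,0],[-0.015,0.3,0,0],[-0.01,0.3,0,0],[-0.015,0.3,0,0],[-0.01,0.3,0,0],[-0.01,0.3,0,0]],
])

```text
time_s: 20.25
eef_pos: [0.5507, -0.0996, 0.0242]
orientation: [0.931, -0.364, -0.001, 0.001]
wrist_force: [-5.2, -4.4, -0.9]
finger_gap: 0.0215
```

Request:
servo_tool([
  [[-0.01,0.3,0,0],[-0.015,0.3,0,0],[-0.01,0.3,0,0],[-0.01,0.3,0,0],[-0.01,0.3,0,0],[-0.015,0.3,0,0],[-0.01,0.3,0,0],[-0.01,0.3,0,0]],
])

```text
time_s: 21.25
eef_pos: [0.5497, -0.0756, 0.0242]
orientation: [0.931, -0.364, -0.002, 0.001]
wrist_force: [-4.9, -5.1, -0.5]
finger_gap: 0.0216
```

Request:
servo_tool([
  [[-0.01,0.3,0,0],[-0.015,0.3,0,0],[-0.01,0.3,0,0],[-0.015,0.3,0,0],[-0.01,0.3,0,0],[-0.015,0.3,0,0],[-0.01,0.3,0,0],[-0.01,0.3,0,0]],
])

```text
time_s: 22.25
eef_pos: [0.5488, -0.0516, 0.0242]
orientation: [0.931, -0.364, -0.002, 0.001]
wrist_force: [-4.7, -4.2, -0.8]
finger_gap: 0.0218
```

Request:
servo_tool([
  [[-0.01,0.3,0,0],[-0.01,0.3,0,0],[-0.01,0.3,0,0],[-0.015,0.3,0,0],[-0.01,0.3,0,0],[-0.01,0.3,0,0],[-0.01,0.2,0,0],[-0.005,0.2,0,0]],
])

```text
time_s: 23.25
eef_pos: [0.5479, -0.0297, 0.0242]
orientation: [0.931, -0.364, -0.002, 0.001]
wrist_force: [-5.1, -5.4, -1.2]
finger_gap: 0.0216
```

Request:
servo_tool([
  [[-0.005,0.1,0,0],[-0.005,0.1,0,0],[-0.005,0.1,0,0],[0,0.1,0,0],[-0.005,0.1,0,0],[-0.005,0.1,0,0],[-0.005,0.1,0,0],[0,0.1,0,0]],
])

```text
time_s: 24.25
eef_pos: [0.5476, -0.0217, 0.0242]
orientation: [0.931, -0.364, -0.002, 0.001]
wrist_force: [-5.6, -3.8, -1.1]
finger_gap: 0.0214
```

Request:
servo_tool([
  [[-0.005,0.08,0,0],[0,0.08,0,0],[-0.005,0.08,0,0],[0,0.08,0,0],[-0.005,0.08,0,0],[0,0,0,0],[0,0,0,0],[0,0,0,0]],
])

```text
time_s: 25.25
eef_pos: [0.5474, -0.0176, 0.0242]
orientation: [0.931, -0.364, -0.002, 0.001]
wrist_force: [-5.1, -4.0, -0.8]
finger_gap: 0.0217
```

Request:
servo_tool([
  [[-0.005,0.08,0,0],[0,0.08,0,0],[-0.005,0.08,0,0],[0,0.06,0,0],[0,0,0,0],[0,0,0,0],[0,0,0,0],[0,0,0,0]],
])

```text
time_s: 26.25
eef_pos: [0.5474, -0.0147, 0.0242]
orientation: [0.931, -0.364, -0.002, 0.001]
wrist_force: [-6.7, -4.2, -1.3]
finger_gap: 0.0217
```

Request:
servo_tool([
  [[-0.005,0.08,0,0],[0,0.08,0,0],[-0.005,0.06,0,0],[0,0,0,0],[0,0,0,0],[0,0,0,0],[0,0,0,0],[0,0,0,0]],
])

```text
time_s: 27.25
eef_pos: [0.5471, -0.0141, 0.0242]
orientation: [0.931, -0.364, -0.002, 0.002]
wrist_force: [-7.3, -11.4, -0.1]
finger_gap: 0.0218
```

Request:
servo_tool([
  [[-0.08,-0.12,0,0],[-0.08,-0.12,0,0],[-0.3,-0.3,0,0],[-0.8,-0.8,0,0],[-1.3,-1.3,0,0],[-1,-1,3,0],[0,0,4.5,0],[0,0,0,0]],
])

```text
time_s: 28.25
eef_pos: [0.5148, -0.0496, 0.1029]
orientation: [0.931, -0.365, 0.004, -0.0]
wrist_force: [0.1, 0.5, -2.1]
finger_gap: 0.0218
```

Request:
servo_tool([
  [[-2,-1,0,0.157],[-2,-1,0,0.157],[-2,-0.5,0,0.157],[-1,0,0,0.157],[0,0,0,0],[0,0,0,0],[0,0,0,0],[0,0,0,0]],
])

```text
time_s: 29.25
eef_pos: [0.4436, -0.0732, 0.0996]
orientation: [0.998, -0.059, 0.0, 0.0]
wrist_force: [0.4, -0.4, -1.0]
finger_gap: 0.0218
```

```bash
python3 - <<'E'
from h import *
o=readout.get_obs();print(o["time_s"],o["eef_pos"],yaw(o["orientation"]),o["wrist_force"])
snap("top","t4"); p=cv2.imread("pics/t4.png")
cv2.imwrite("pics/crop4.png",cv2.resize(p[155:265,270:430],None,fx=5,fy=5,interpolation=2))
E
```

```text
29.25 [ 0.44360395 -0.07324911  0.09961747] -0.11859932083310168 [ 0.40354003 -0.42676078 -0.97999534]
```

View pics/crop4.png

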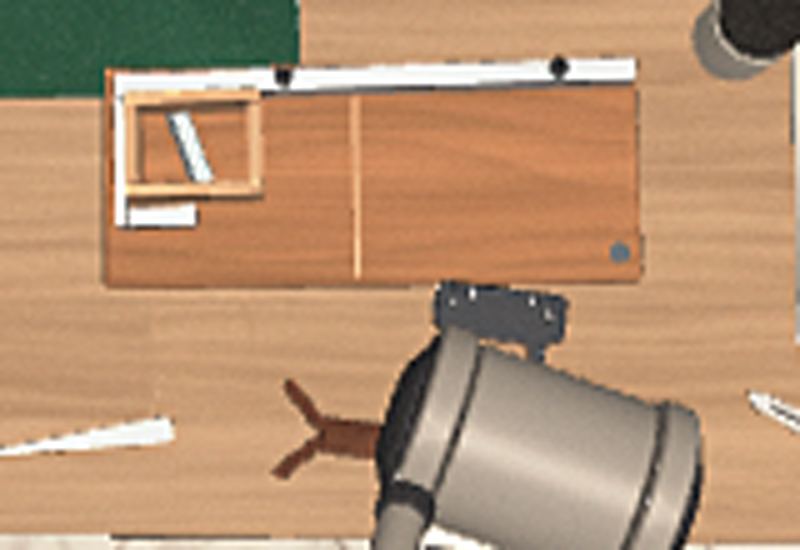

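The carriage sits in the pocket, its front on the end stop and its side on the fence. The bystanders look unmoved. Next I lay the stick down.

Request:
servo_tool([
  [[0,-0.5,-3,0],[-0.3,-0.5,-3,0],[0,-0.5,-1.5,0],[0,0,-1,0],[0,0,-0.5,0],[0,0,-0.3,0],[0,0,-0.1,0],[0,0,0,0]],
])

```text
time_s: 30.3
eef_pos: [0.4406, -0.0883, 0.006]
orientation: [0.998, -0.059, 0.0, 0.0]
wrist_force: [-0.9, -1.0, -0.3]
finger_gap: 0.0217
```

Request:
servo_tool([
  [[0,0,0,0],[0,0,0,0],[0,0,0,0],[0,0,0,0],[0,0,0,0],[0,0,0,0],[0,0,0,0],[0,0,0,0]],
], fingers=5.5)

```text
time_s: 31.3
eef_pos: [0.4404, -0.0883, 0.0057]
orientation: [0.998, -0.059, 0.0, -0.0]
wrist_force: [0.7, -0.7, -0.0]
finger_gap: 0.055
```

Request:
servo_tool([
  [[0,0,1,0],[0,0,3,0],[0,0,5,0],[0,0,6,0],[0,0,6,0],[0,0,0,0],[0,0,0,0],[0,0,0,0]],
])

```text
time_s: 32.3
eef_pos: [0.4395, -0.088, 0.2145]
orientation: [0.998, -0.059, -0.001, -0.0]
wrist_force: [-0.1, -0.7, 0.5]
finger_gap: 0.0551
```

```bash
python3 - <<'E'
from h import *
o=readout.get_obs();print(o["time_s"],o["eef_pos"],yaw(o["orientation"]),o["wrist_force"])
snap("wrist","w5")
E
```

```text
32.3 [ 0.43947787 -0.08796434  0.21451135] -0.11799334445304527 [-0.13798372 -0.66993327  0.51531428]
```

View pics/w5.png

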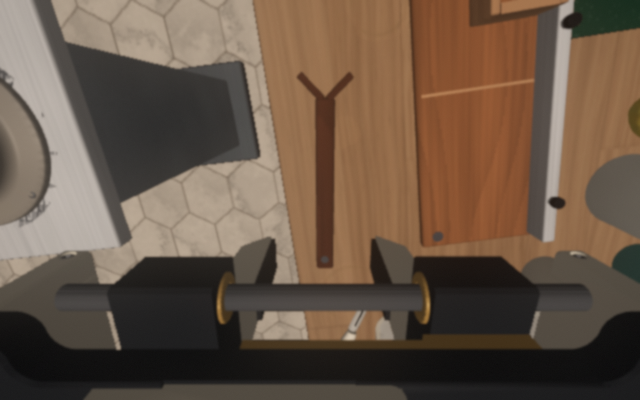

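The stick lies flat on the worktop, from (325,265) to its fork at (325,78), clear of the board at column 412. The gripper is clear of everything.

```bash
python3 -c "
from plant import robot; print(robot.close_job())"
```

```text
the job is handed in; nothing more can be done
None
```

I put the slicer away with its blade covered and handed the job in at about 32 s; the hand-in gave no verdict.

- **Pressing flush:** I pushed the carriage square onto the fence with the stick's fork. The wrist force was about 7 N, and a wrist picture afterwards put the rear corner within about 1 mm of the flush position.
- **Feeding:** with the notch over the rear corner, I fed it along the fence. The side force at the wrist was 4.7 to 7.3 N throughout, a little above the "about 5 N" asked at times.
- **End stop:** against the stop, the wrist showed 11.4 N in the feed direction. About 4 N of that was friction, so I estimate 7 N on the stop. If fence and stop loads are added as plain numbers, the total was about 15 N, close to the 16 N limit. I could not measure the contact forces directly.
- **Last checks:** a top picture taken after I drew the stick back showed the carriage on the stop and on the fence. The jar, peeler and spoon looked unmoved; the lemon and jug were outside that picture. A wrist picture taken just before hand-in showed the stick lying flat on the worktop, well clear of the board, with the gripper raised above everything. None of these checks failed or disagreed.

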